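# Space a second layer of welded bar brackets

## Robot

A 7-joint arm with a two-finger parallel gripper is mounted at the origin on the work surface. World frame = base frame: x ahead of the robot, y to its left, z up, the work surface at z = 0. Lengths are in mm, angles in rad, forces in N, time in s.
With the tool pointing down it reaches from about 425 to 925 mm from the base axis. Payload 6.8 kg.
Tool frame: the origin (TCP) lies at the very end of the fingers, on their centre line; the grasp point (between the pads) lies ctrl.grip_depth behind it (ctrl.grip_depth is the distance from the TCP to the grasp point, in mm); z points along the fingers, x is the direction in which the jaws open and shut, and the axes are right-handed (so a half turn about z gives the same grasp; the last joint's range is limited). The gripper opens to 88 mm and grips with 3 to 60 N. Pads are 20 mm wide; open, the fingers measure 115 mm over their backs; the gripper's body (75 mm by 178 mm) begins 61 mm behind the grasp point.
Start: joints at [-1.3, 0.477, 0.022, 1.555, -0.011, 1.109, -0.083], TCP at [249.616, 627.168, 222.664] pointing down, gripper open.
Joint ranges: [-2.96, 2.96], [-0.34, 2.1], [-1.41, 1.46], [0.24, 2.44], [-1.37, 4.51], [0.17, 1.92], [-2.96, 2.96]. Speed limits (rad/s): [2.39, 2.39, 3.14, 3.14, 3.14, 3.14, 3.14].

## Interface

Orientations are given as [roll, pitch, yaw] about the fixed x, y, z axes, in that order (R = Rz(yaw) Ry(pitch) Rx(roll)).
In Python, from plant import ctrl gives the robot as it stands.
- The arm moves only by the shell command python3 -m handwheel 'ROWS'. ROWS is JSON, a list of rows, each an object with "gripper": the opening in per cent of the stroke, from 0 (shut) to 100 (fully open); "offset": the shift along the world's x, y, z in mm, a list of three; "angular": the turn, a rotation vector about the world's x, y, z in degrees, a list of three. A call has 1 to 12 rows; each row shifts and turns the pose as measured when the row begins; what a row does not reach is not made up. A row lasts 1/10 s, in which the tool goes at most 50 mm and 8.59 degrees, less where a joint would pass 70% of its speed; a pose out of reach is approached as far as the arm can. A call with a gripper value outside its range is refused whole. The fingers move at their own pace and stop on an object; the grip force is fixed at half the most. Time passes only in rows, so rows that do not move let the fingers close. It gives the time, the measured TCP pose, the force and the opening at its end, in the units of the state.
- ctrl.sense(): the state, without advancing time (a new reading comes with each control period).
- ctrl.grab_frame(name): name is "scene" or "top" or "wrist"; returns a dict with "frame" (384x512x3 uint8, red, green, blue), "camera_matrix" (3x3 intrinsics, pixels), "extrinsics" (4x4, takes a point from camera to world coordinates). Camera axes: x right, y down, z forward; pixel columns grow to the right and rows downward; lengths in mm; the calibration is good to about 2 mm. The wrist camera is an equidistant fisheye: a pixel r from the principal point sees the ray r / f radians off the axis. A picture is of the moment at which its call begins. There is no depth.
- ctrl.hand_in(): hands the job in, once; it reports no verdict.
The state is a dict: "time_s": time; "joint_positions": joint angles; "qd": joint speeds; "joint_torque": joint torques, N m; "eef_pos": TCP position; "eef_rot": TCP orientation; "wrist_force": force on the tool from outside, world axes, zero at the start; "torque": the same for the moment, N m; "width": finger opening in mm.
Only numpy, scipy, OpenCV 4.12 (cv2) and the standard library are available. Lean on these libraries where they do the work, as an engineer would, in place of code of your own. Each camera call takes 0.05 s, during which the arm holds its last target.

## Task

The first layer of bar brackets has one square-tube spacer across its far end, away from the robot. Lay the other spacer of the same size across the end nearer the robot, as far in from that end as the first one is from its own, centred and square to the bars. Then lay the loose bar bracket, lug up, on both spacers, centred over the layer and in line with its bars, so that it rests clear of the lugs below; set things down rather than dropping them, and do not shift the first spacer.

Things in the scene. Friction and masses are not known exactly. Their poses are not given: they have to be found in the camera images.
- layer: First layer, fixed: two flat bars 280 x 45 x 6 mm side by side, centre lines at y = +-29 mm, on low skids; bar tops 21 mm above the bench. Each has an upright lug (8 mm along x, 45 along y) at x = 0, its top at 51 mm. Origin on the bench under its centre; x along the bars to the far end, y across, z up. First spacer near x = +100 mm; the second belongs at x = -100 mm, y = 0.
- first_mid (a point): Spacer lying loose across the far end of the layer: bare steel square tube 40 x 40 mm, 130 mm long, 0.33 kg. Point at its centre, 20 mm above its underside; x along its length, z up.
- spare_mid (a point): Matching loose spacer on the bench, to the robot's right: steel square tube 40 x 40 mm, 130 mm long, 0.33 kg. Point at its centre, 20 mm above its underside; x along its length, z up. In the same row, in any order, lie two tubes that do not fit: one as long but only 20 x 20 mm, and a 40 x 40 mm offcut only 65 mm long.
- bracket_mid (a point): Loose bar bracket lying flat on the bench between the tubes and the layer: steel flat bar 280 x 45 x 6 mm, on its middle an upright lug 8 mm along x, 45 along y, 30 high (top 36 mm above the bar's underside); 0.68 kg, balanced at the lug. Point at the lug's centre, 21 mm above the bar's underside; x along the bar, z up.
Things that resemble listed ones, but are neither listed nor needed, are in the scene too. Leave any black or turquoise look-alike of the part that bears first_mid alone. What is shaped like the part that bears spare_mid but turquoise is not meant.

How it is judged (in metres and radians):
On the way:
1. the second spacer lies released across the near end of the layer (x of spare_mid in the frame of layer between -0.12 and -0.08 m and y of spare_mid in the frame of layer between -0.02 and 0.02 m and z of spare_mid in the frame of layer between 0.035 and 0.047 m and angle between the x axis of spare_mid and the y axis of layer, either way round below 0.1745 rad and contact force between the fingers and spare below 0.1 N and linear speed of spare below 0.03 m/s), for 0.2 s.
At the end, for the whole second after the job is handed in: Spare spacer flat across the layer at x = -100 mm, y = 0 (20 mm, 10 deg). Bracket at rest on both spacers, clear of the lugs, lug up, level (4.5 deg), centred (20 mm), in line (10 deg), height within 6 mm. First spacer within 20 mm of its start and 10 deg of square (x of spare_mid in the frame of layer between -0.12 and -0.08 m and y of spare_mid in the frame of layer between -0.02 and 0.02 m and z of spare_mid in the frame of layer between 0.035 and 0.047 m and angle between the x axis of each of spare_mid, first_mid and the y axis of layer, either way round below 0.1745 rad and x of bracket_mid in the frame of layer between -0.02 and 0.02 m and y of bracket_mid in the frame of layer between -0.02 and 0.02 m and z of bracket_mid in the frame of layer between 0.076 and 0.088 m and angle between the x axis of bracket_mid and the x axis of layer, either way round below 0.1745 rad and angle between bracket_mid's own z axis and vertical below 0.08 rad and contact force between bracket and spare above 0.3 N and contact force between bracket and first above 0.3 N and distance of first_mid from where it was at the start of the episode below 0.02 m and linear speed of each of spare, first, bracket below 0.03 m/s); the robot touches nothing.
It fails at once if the spare spacer is dropped (falls free faster than 0.7 m/s) (linear speed of spare above 0.7 m/s and contact force between the fingers and spare below 0.1 N).
It fails at once if the bracket is dropped (falls free faster than 0.7 m/s) (linear speed of bracket above 0.7 m/s and contact force between the fingers and bracket below 0.1 N).
It also fails if it takes over 61 s, if anything falls off the work surface, if the arm or the gripper's body presses on something with over 40 N, if the wrist force passes 120 N, or if a joint passes its speed limit or range.

## Working session

There is one attempt and no reset: what is moved stays moved. The work goes in short steps, Python scripts to look and compute and a shell command to move; the robot and the scene stay as the last step left them, time stands still between calls to the robot, and variables do not carry over. Pictures are saved under pics/ and viewed, and the job is handed in when it is done.

```bash
mkdir -p pics; ls; cat > h.py <<'E'
import numpy as np, cv2
from plant import ctrl
def snap(n,f):
    d=ctrl.grab_frame(n); cv2.imwrite('pics/'+f+'.png',d['frame'][:,:,::-1]); np.savez('pics/'+f+'.npz',**d); return d
def pix2world(d,px,z):
    K=np.array(d['camera_matrix']);T=np.array(d['extrinsics'])
    px=np.atleast_2d(px).astype(float); r=np.c_[px,np.ones(len(px))]@np.linalg.inv(K).T@T[:3,:3].T
    t=(z-T[2,3])/r[:,2]; return T[:3,3]+r*t[:,None]
def proj(d,P):
    K=np.array(d['camera_matrix']);T=np.linalg.inv(np.array(d['extrinsics']))
    p=(np.atleast_2d(P)@T[:3,:3].T+T[:3,3])@K.T; return p[:,:2]/p[:,2:]
E
python3 - <<'E'
from h import *
for n in('scene','top','wrist'):
    d=snap(n,n+'0'); print(n,d['camera_matrix'],d['extrinsics'])
s=ctrl.sense(); print(s, ctrl.grip_depth)
E
```

```text
pics
scene [[434.03978239   0.         262.83546667]
 [  0.         434.03978239 189.98102045]
 [  0.           0.           1.        ]] [[ 8.33701199e-01  4.65594542e-01 -2.96924287e-01  7.93503320e+02]
 [ 5.52209660e-01 -7.05457296e-01  4.44291003e-01 -5.24261290e+02]
 [-2.60793868e-03 -5.34370402e-01 -8.45246397e-01  1.05788002e+03]
 [ 0.00000000e+00  0.00000000e+00  0.00000000e+00  1.00000000e+00]]
top [[390.66296746   0.         258.68012335]
 [  0.         390.66296746 190.17190893]
 [  0.           0.           1.        ]] [[-4.21996186e-03 -9.94854531e-01  1.01225756e-01  3.39537996e+02]
 [-9.99944325e-01  3.21906416e-03 -1.00490862e-02  2.78938912e+01]
 [ 9.67152671e-03 -1.01262527e-01 -9.94812727e-01  1.19194486e+03]
 [ 0.00000000e+00  0.00000000e+00  0.00000000e+00  1.00000000e+00]]
wrist [[297.31863964   0.         253.62580866]
 [  0.         297.31863964 189.92604948]
 [  0.           0.           1.        ]] [[ 3.69053450e-01  8.89103517e-01  2.70729545e-01  1.73318815e+02]
 [ 9.29405509e-01 -3.52350719e-01 -1.09792396e-01  6.56427667e+02]
 [-2.22505574e-03  2.92136793e-01 -9.56373956e-01  3.83705283e+02]
 [ 0.00000000e+00  0.00000000e+00  0.00000000e+00  1.00000000e+00]]
{'time_s': 0.15, 'joint_positions': array([-1.30008556,  0.47762719,  0.02238188,  1.55616563, -0.01146886,
        1.10930042, -0.08310255]), 'qd': array([-3.54594173e-05, -3.51331824e-03, -5.23883933e-04, -2.54041686e-03,
        2.40592266e-04,  2.51939794e-03, -1.46291132e-05]), 'joint_torque': array([ 3.28130052e-03, -5.83288372e+01,  1.53693538e+00, -2.72876501e+01,
       -5.42573933e-02,  1.44814368e-02,  8.17520549e-05]), 'eef_pos': array([249.49609113, 626.72389832, 221.9191826 ]), 'eef_rot': array([3.14145320e+00, 1.36505124e-03, 1.19198390e+00]), 'wrist_force': array([0.73066848, 0.56866545, 0.03812246]), 'torque': array([-0.01288684, -0.01431746, -0.0339666 ]), 'width': 87.84264506454572} 18.700000000000003
```

View pics/top0.png

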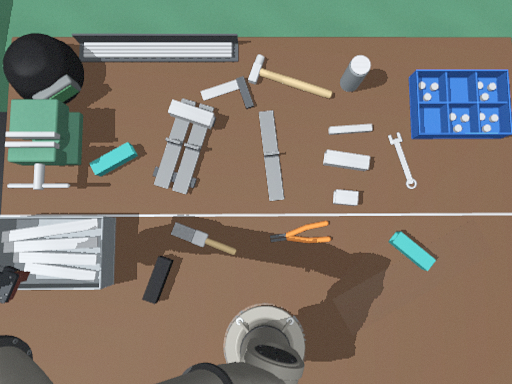

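View pics/scene0.png

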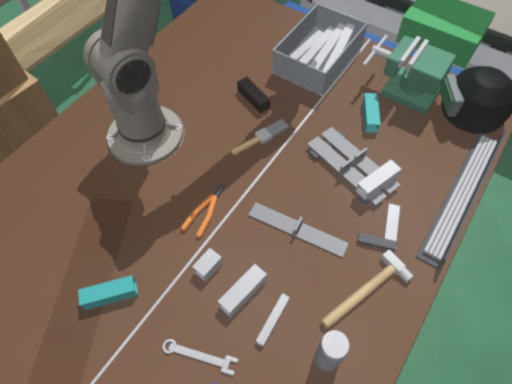

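Top view: the layer is at (185,146) with the first spacer across its upper end at (192,113). The loose bracket is at (272,155). Things that could be taken for the spare tube:
- (350,129): thin and long
- (347,160): thick and long
- (345,198): thick and short
- (113,159) and (412,251): turquoise
- (158,279): black

By the description the spare is (347,160). I'll check it in a crop.

```bash
python3 - <<'E'
import cv2
a=cv2.imread('pics/top0.png')
cv2.imwrite('pics/c1.png',cv2.resize(a[105:215,310:420],None,fx=5,fy=5,interpolation=cv2.INTER_CUBIC))
cv2.imwrite('pics/c2.png',cv2.resize(a[90:210,145:295],None,fx=5,fy=5,interpolation=cv2.INTER_CUBIC))
E
```

```text
(no output)
```

View pics/c1.png

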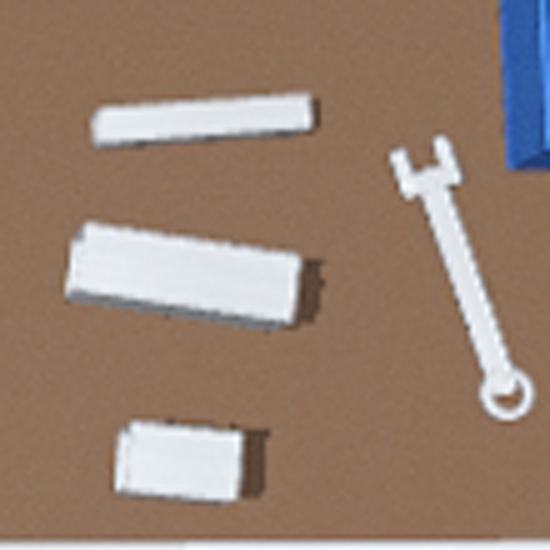

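View pics/c2.png

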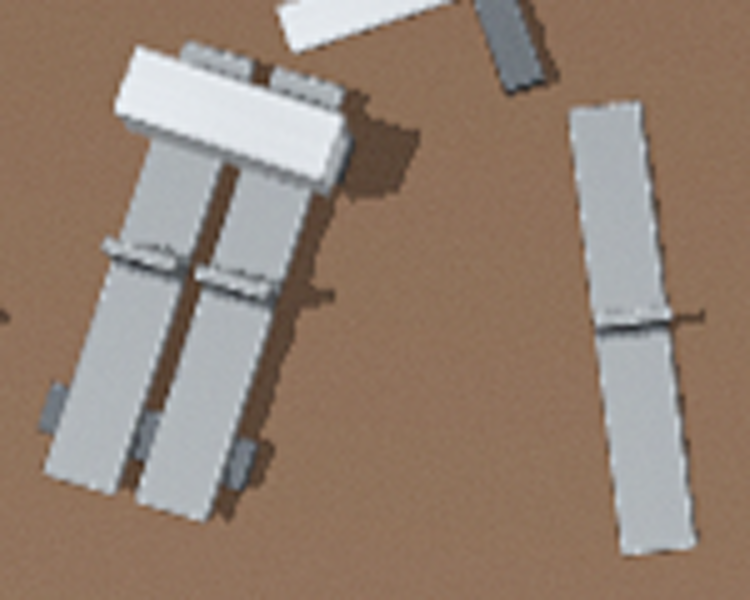

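The crop confirms it: (347,160) is 40 wide and long, the one above is thin, the one below is short. Now the poses.

```bash
cat > fit.py <<'E'
from h import *
from scipy.optimize import least_squares
# fit pose (x,y,yaw) of horizontal rectangle L x W at height z, corners list in px, by several cams
def fit(obs,L,W,z,x0,order=((1,1),(1,-1),(-1,-1),(-1,1))):
    c=np.array(order)*[L/2,W/2]
    def P(p):
        co,si=np.cos(p[2]),np.sin(p[2]); return np.c_[p[0]+c[:,0]*co-c[:,1]*si,p[1]+c[:,0]*si+c[:,1]*co,np.full(len(c),z)]
    f=lambda p:np.concatenate([(proj(d,P(p))-px).ravel() for d,px in obs])
    s=least_squares(f,x0,x_scale=[10,10,.1]); return s.x,np.abs(s.fun).max()
E
python3 - <<'E'
from fit import *
t=dict(np.load('pics/top0.npz'))
o=np.array([310,105]);q=np.array([145,90])
A=o+np.array([(85,226),(300,254),(293,322),(68,292)])/5.-.4
w=pix2world(t,A,40);print('spare',w.round(1),w.mean(0))
B=q+np.array([(570,108),(640,102),(693,548),(622,555)])/5.-.4
w=pix2world(t,B,6);print('br',w.round(1),w.mean(0)); 
C=q+np.array([(185,45),(342,92),(208,521),(45,475)])/5.-.4
w=pix2world(t,C,21);print('lay',w.round(1),w.mean(0))
D=q+np.array([(138,47),(347,113),(325,182),(115,108)])/5.-.4
w=pix2world(t,D,61);print('first',w.round(1),w.mean(0))
print(fit([(t,B)],280,45,6,[600,0,0]), fit([(t,C)],280,103,21,[600,200,0]))
# tubes long axis: order along -y => yaw ~ pi/2
od=((1,1),(-1,1),(-1,-1),(1,-1))
od=((1,-1),(-1,-1),(-1,1),(1,1))
print(fit([(t,A)],130,40,40,[600,-200,1.57],od), fit([(t,D)],130,40,61,[700,200,1.57],od))
E
```

```text
spare [[ 577.9 -188.1   40. ]
 [ 560.5 -316.9   40. ]
 [ 519.3 -311.3   40. ]
 [ 537.8 -177.    40. ]] [ 548.86595272 -248.33421728   40.        ]
br [[707.5  15.1   6. ]
 [711.3 -28.5   6. ]
 [432.3 -58.7   6. ]
 [428.2 -15.4   6. ]] [569.84480689 -21.86495133   6.        ]
lay [[743.  252.3  21. ]
 [713.1 155.5  21. ]
 [448.4 233.9  21. ]
 [476.6 332.2  21. ]] [595.28641122 243.48785932  21.        ]
first [[728.  272.5  61. ]
 [687.6 148.1  61. ]
 [645.7 160.7  61. ]
 [690.8 285.5  61. ]] [688.0349454  216.70734234  61.        ]
(array([ 5.69828266e+02, -2.18687349e+01,  1.07744860e-01]), np.float64(0.2925024881784566)) (array([ 5.95355776e+02,  2.43474516e+02, -2.89361856e-01]), np.float64(0.6471784448731341))
(array([ 548.85410166, -248.32689097,    1.42907794]), np.float64(1.379543718766456)) (array([688.02243171, 216.70437598,   1.2420928 ]), np.float64(0.7818309767649652))
```

```bash
python3 - <<'E'
import cv2
a=cv2.imread('pics/scene0.png')
cv2.imwrite('pics/c3.png',cv2.resize(a[190:330,190:350],None,fx=4,fy=4,interpolation=cv2.INTER_CUBIC))
cv2.imwrite('pics/c4.png',cv2.resize(a[120:210,300:410],None,fx=6,fy=6,interpolation=cv2.INTER_CUBIC))
E
```

```text
(no output)
```

View pics/c3.png

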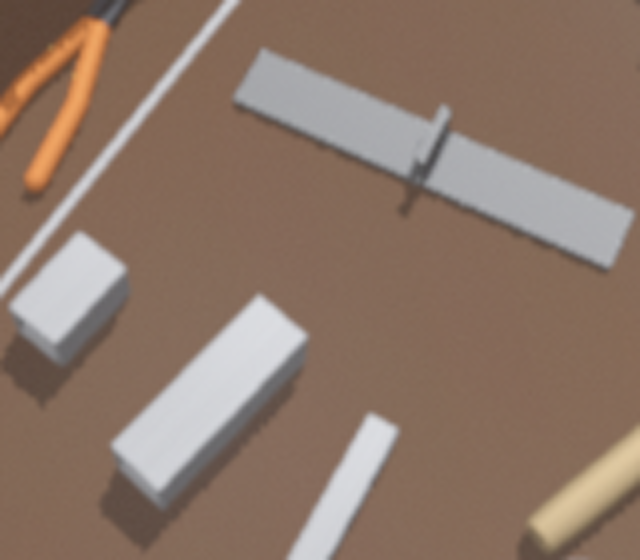

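View pics/c4.png

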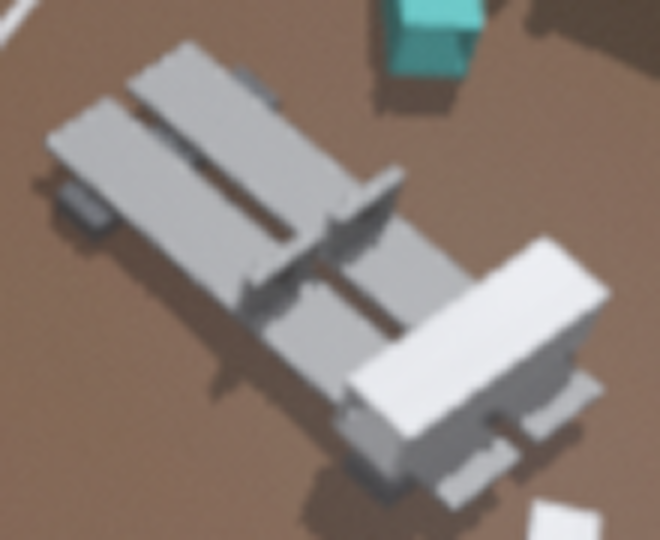

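```bash
python3 - <<'E'
from fit import *
t=dict(np.load('pics/scene0.npz'))
o=np.array([190,190]);q=np.array([300,120])
S=o+np.array([(260,294),(308,337),(161,497),(113,443)])/4.-.4
B=o+np.array([(632,212),(609,268),(235,100),(263,50)])/4.-.4 
C=q+np.array([(190,42),(45,138),(455,505),(603,388)])/6.-.4  # near-left(y+), near-right, far right, far left
D=q+np.array([(547,237),(608,293),(405,438),(348,382)])/6.-.4
for n,p,z in (('sp',S,40),('br',B,6),('lay',C,21),('first',D,61)):
    w=pix2world(t,p,z);print(n,w.round(0).tolist(),w.mean(0))
print(fit([(t,S)],130,40,40,[550,-250,1.43],((1,-1),(1,1),(-1,1),(-1,-1)))) 
print(fit([(t,S)],130,40,40,[550,-250,1.43],((1,1),(1,-1),(-1,-1),(-1,1)))) 
print(fit([(t,B)],280,45,6,[570,-22,.1]))
print(fit([(t,C)],280,103,21,[595,243,-.29],((-1,1),(-1,-1),(1,-1),(1,1))))
for od in (((1,1),(1,-1),(-1,-1),(-1,1)),):
  print(fit([(t,D)],130,40,61,[688,217,1.25],od))
E
```

```text
sp [[538.0, -181.0, 40.0], [579.0, -189.0, 40.0], [561.0, -319.0, 40.0], [519.0, -309.0, 40.0]] [ 549.42042558 -249.49880337   40.        ]
br [[704.0, 15.0, 6.0], [710.0, -29.0, 6.0], [435.0, -61.0, 6.0], [429.0, -17.0, 6.0]] [569.3695614  -22.96127447   6.        ]
lay [[478.0, 333.0, 21.0], [447.0, 237.0, 21.0], [714.0, 155.0, 21.0], [745.0, 252.0, 21.0]] [596.18951411 244.02772279  21.        ]
first [[689.0, 287.0, 61.0], [727.0, 272.0, 61.0], [683.0, 148.0, 61.0], [648.0, 161.0, 61.0]] [686.95931099 217.06003435  61.        ]
(array([ 548.92960513, -249.13378227,    1.42560498]), np.float64(12.615709709155283))
(array([ 549.4825938 , -249.56060585,    1.41996945]), np.float64(1.2878687288653623))
(array([ 5.69175166e+02, -2.28615090e+01,  1.13687816e-01]), np.float64(0.8077625866948495))
(array([ 5.96088521e+02,  2.44168433e+02, -2.97224650e-01]), np.float64(0.4811959222549831))
(array([686.94685654, 216.9789904 ,   1.23817923]), np.float64(0.5856859289252725))
```

Both cameras agree to about 1 mm. Spare is at (549,-249) with long axis 81.6°, bracket at (569.5,-22.4) yaw 6.3°, layer at (596,244) yaw -16.8°. Moving to the spare.

```bash
python3 -m handwheel '[{"gripper":100,"offset":[25,-38,0],"angular":[0,0,-7]},{"gripper":100,"offset":[25,-38,0],"angular":[0,0,-7]},{"gripper":100,"offset":[25,-38,0],"angular":[0,0,-7]},{"gripper":100,"offset":[25,-38,0],"angular":[0,0,-7]},{"gripper":100,"offset":[25,-38,0],"angular":[0,0,-7]},{"gripper":100,"offset":[25,-38,0],"angular":[0,0,-7]},{"gripper":100,"offset":[25,-38,0],"angular":[0,0,-7]},{"gripper":100,"offset":[25,-38,0],"angular":[0,0,-7]},{"gripper":100,"offset":[25,-38,0],"angular":[0,0,-7]},{"gripper":100,"offset":[25,-38,0],"angular":[0,0,-7]}]'
```

```text
time_s: 1.15
eef_pos: [497.7, 236.9, 219.3]
eef_rot: [-3.137, 0.004, -0.063]
wrist_force: [0.8, 0.6, -0.1]
width: 87.9
```

```bash
python3 -m handwheel '[{"gripper":100,"offset":[5,-45,0],"angular":[0,0,-0.5]},{"gripper":100,"offset":[5,-45,0],"angular":[0,0,-0.5]},{"gripper":100,"offset":[5,-45,0],"angular":[0,0,-0.5]},{"gripper":100,"offset":[5,-45,0],"angular":[0,0,-0.5]},{"gripper":100,"offset":[5,-45,-4],"angular":[0,0,-0.5]},{"gripper":100,"offset":[5,-45,-4],"angular":[0,0,-0.5]},{"gripper":100,"offset":[5,-45,-4],"angular":[0,0,-0.5]},{"gripper":100,"offset":[5,-45,-4],"angular":[0,0,-0.5]},{"gripper":100,"offset":[5,-45,-4],"angular":[0,0,-0.5]},{"gripper":100,"offset":[5,-45,-10],"angular":[0,0,-0.5]},{"gripper":100,"offset":[0,-30,-20],"angular":[0,0,0]},{"gripper":100,"offset":[0,0,0],"angular":[0,0,0]}]'
```

```text
time_s: 2.35
eef_pos: [547.6, -269.3, 167.9]
eef_rot: [-3.139, -0.0, -0.164]
wrist_force: [0.4, -0.5, -1.2]
width: 87.7
```

```bash
python3 -m handwheel '[{"gripper":100,"offset":[2,20,-20],"angular":[0,0,1]},{"gripper":100,"offset":[0,0,-35],"angular":[0,0,0]},{"gripper":100,"offset":[0,0,-20],"angular":[0,0,0]},{"gripper":100,"offset":[0,0,0],"angular":[0,0,0]}]'
python3 - <<'E'
from h import *
snap('wrist','w1'); s=ctrl.sense(); print(s['eef_pos'],s['eef_rot'])
E
```

```text
time_s: 2.75
eef_pos: [550.4, -247.0, 91.4]
eef_rot: [-3.138, -0.002, -0.147]
wrist_force: [-0.6, 0.2, -0.4]
width: 87.9
[ 551.05926024 -247.51784986   92.73812814] [-3.13793086 -0.0032896  -0.14718892]
```

View pics/w1.png

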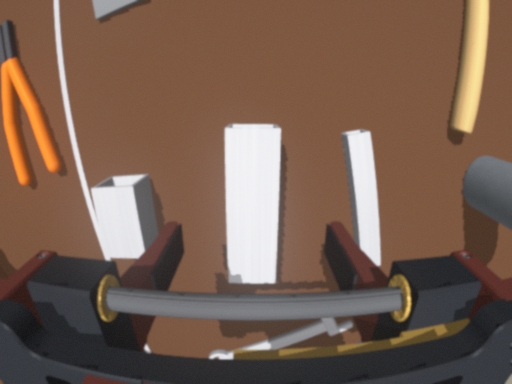

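The wrist view shows the 40x40x130 tube centred between the fingers (columns 225–280, fingers at 165 and 345) and square to them. The offcut and thin tube sit outside. Going down.

```bash
python3 -m handwheel '[{"gripper":100,"offset":[-1,-2,-40],"angular":[0,0,0]},{"gripper":100,"offset":[0,0,-30],"angular":[0,0,0]},{"gripper":100,"offset":[0,0,-8],"angular":[0,0,0]},{"gripper":100,"offset":[0,0,-4],"angular":[0,0,0]},{"gripper":100,"offset":[0,0,0],"angular":[0,0,0]}]'
```

```text
time_s: 3.3
eef_pos: [556.6, -249.2, 16.8]
eef_rot: [-3.138, -0.015, -0.144]
wrist_force: [-0.7, -0.2, -0.2]
width: 88.0
```

```bash
python3 -m handwheel '[{"gripper":100,"offset":[-7,0,-6],"angular":[0,0.8,0]},{"gripper":100,"offset":[0,0,-4],"angular":[0,0,0]},{"gripper":100,"offset":[0,0,0],"angular":[0,0,0]}]'
```

```text
time_s: 3.6
eef_pos: [551.3, -249.9, 9.7]
eef_rot: [-3.141, -0.006, -0.144]
wrist_force: [0.6, -0.2, -0.2]
width: 88.1
```

```bash
python3 -m handwheel '[{"gripper":100,"offset":[-3,0,-4],"angular":[0,0.3,0]},{"gripper":100,"offset":[0,0,0],"angular":[0,0,0]},{"gripper":40,"offset":[0,0,0],"angular":[0,0,0]},{"gripper":40,"offset":[0,0,0],"angular":[0,0,0]},{"gripper":30,"offset":[0,0,0],"angular":[0,0,0]},{"gripper":20,"offset":[0,0,0],"angular":[0,0,0]},{"gripper":0,"offset":[0,0,0],"angular":[0,0,0]},{"gripper":0,"offset":[0,0,0],"angular":[0,0,0]},{"gripper":0,"offset":[0,0,0],"angular":[0,0,0]}]'
```

```text
time_s: 4.5
eef_pos: [548.7, -250.3, 6.2]
eef_rot: [3.141, -0.002, -0.144]
wrist_force: [0.5, -0.1, -0.4]
width: 40.2
```

```bash
python3 -m handwheel '[{"gripper":0,"offset":[0,0,15],"angular":[0,0,0]},{"gripper":0,"offset":[0,0,30],"angular":[0,0,0]},{"gripper":0,"offset":[0,0,40],"angular":[0,0,0]},{"gripper":0,"offset":[0,0,40],"angular":[0,0,0]},{"gripper":0,"offset":[-2,35,10],"angular":[0,0,-0.7]},{"gripper":0,"offset":[-4,40,0],"angular":[0,0,-0.7]},{"gripper":0,"offset":[-4,40,0],"angular":[0,0,-0.7]},{"gripper":0,"offset":[-4,40,0],"angular":[0,0,-0.7]},{"gripper":0,"offset":[-4,40,0],"angular":[0,0,-0.7]},{"gripper":0,"offset":[-4,40,0],"angular":[0,0,-0.7]},{"gripper":0,"offset":[-4,40,0],"angular":[0,0,-0.7]},{"gripper":0,"offset":[-4,40,0],"angular":[0,0,-0.7]}]'
```

```text
time_s: 5.7
eef_pos: [511.3, 67.2, 155.2]
eef_rot: [-3.141, -0.003, -0.263]
wrist_force: [1.4, 0.9, -2.8]
width: 39.4
```

```bash
python3 -m handwheel '[{"gripper":0,"offset":[-2,40,0],"angular":[0,0,-0.4]},{"gripper":0,"offset":[-2,40,0],"angular":[0,0,-0.4]},{"gripper":0,"offset":[-2,40,0],"angular":[0,0,-0.4]},{"gripper":0,"offset":[-2,40,-10],"angular":[0,0,-0.4]},{"gripper":0,"offset":[0,25,-20],"angular":[0,0,0]},{"gripper":0,"offset":[0,10,-10],"angular":[0,0,0]},{"gripper":0,"offset":[0,0,0],"angular":[0,0,0]},{"gripper":0,"offset":[0,0,0],"angular":[0,0,0]}]'
python3 - <<'E'
from h import *
snap('top','t2');snap('scene','s2'); s=ctrl.sense(); print(s['eef_pos'],s['eef_rot'],s['wrist_force'])
a=cv2.imread('pics/s2.png');cv2.imwrite('pics/s2c.png',cv2.resize(a[60:240,260:440],None,fx=3.2,fy=3.2,interpolation=cv2.INTER_CUBIC))
E
```

```text
time_s: 6.5
eef_pos: [498.8, 274.5, 119.9]
eef_rot: [-3.137, -0.003, -0.285]
wrist_force: [0.6, -0.7, -2.4]
width: 39.6
[499.21435347 274.12959505 120.2016759 ] [-3.13611411e+00 -2.91155210e-03 -2.86763325e-01] [-0.01632023 -0.02639812 -2.88540104]
```

View pics/s2c.png

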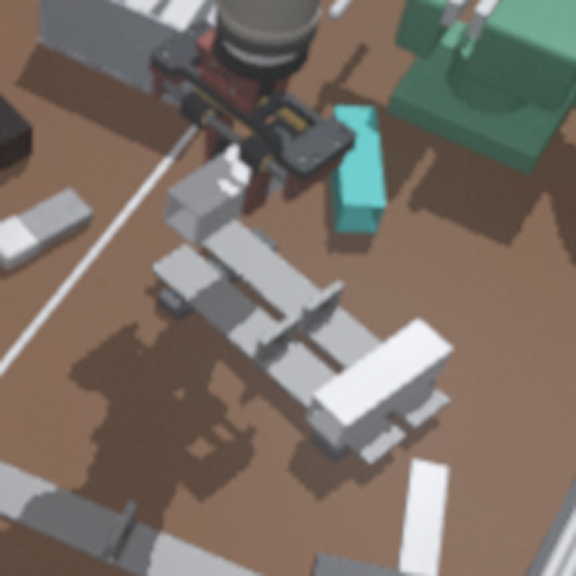

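View pics/t2.png

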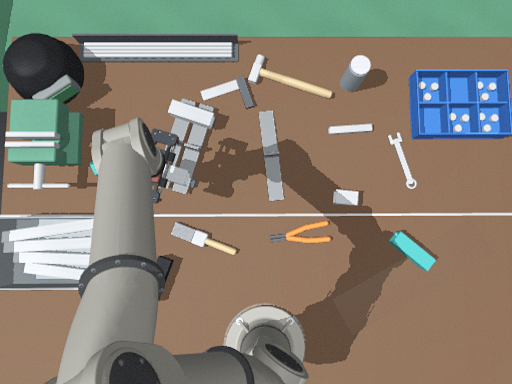

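The scene view shows the tube held at crop (205,195), just above the near end of the layer, first spacer undisturbed. Lowering slowly.

```bash
python3 -m handwheel '[{"gripper":0,"offset":[2,-3,-20],"angular":[-0.3,0,-0.3]},{"gripper":0,"offset":[0,0,-20],"angular":[0,0,0]},{"gripper":0,"offset":[0,0,-15],"angular":[0,0,0]},{"gripper":0,"offset":[0,0,-10],"angular":[0,0,0]},{"gripper":0,"offset":[0,0,0],"angular":[0,0,0]},{"gripper":0,"offset":[0,0,0],"angular":[0,0,0]}]'
```

```text
time_s: 7.2
eef_pos: [505.8, 264.5, 57.7]
eef_rot: [-3.137, -0.009, -0.303]
wrist_force: [-0.1, -0.5, -1.7]
width: 39.7
```

```bash
python3 -m handwheel '[{"gripper":0,"offset":[-4,6,-10],"angular":[-0.2,0.5,0.5]},{"gripper":0,"offset":[0,0,-8],"angular":[0,0,0]},{"gripper":0,"offset":[0,0,-4],"angular":[0,0,0]},{"gripper":0,"offset":[0,0,0],"angular":[0,0,0]}]'
```

```text
time_s: 7.6
eef_pos: [502.2, 272.2, 35.2]
eef_rot: [-3.141, -0.003, -0.293]
wrist_force: [0.4, -0.5, -3.0]
width: 40.3
```

```bash
python3 -m handwheel '[{"gripper":0,"offset":[0,-1,-3],"angular":[0,0.2,0]},{"gripper":0,"offset":[0,0,-2],"angular":[0,0,0]},{"gripper":0,"offset":[0,0,-1],"angular":[0,0,0]},{"gripper":0,"offset":[0,0,0],"angular":[0,0,0]}]'
```

```text
time_s: 8.0
eef_pos: [502.5, 271.1, 28.9]
eef_rot: [3.141, 0.001, -0.293]
wrist_force: [0.1, 0.5, -2.9]
width: 39.8
```

```bash
python3 -m handwheel '[{"gripper":0,"offset":[0,0,-1],"angular":[0,0,0]},{"gripper":0,"offset":[0,0,-1],"angular":[0,0,0]},{"gripper":0,"offset":[0,0,0],"angular":[0,0,0]}]'
```

```text
time_s: 8.3
eef_pos: [502.8, 271.2, 27.3]
eef_rot: [-3.141, 0.0, -0.293]
wrist_force: [0.0, 0.1, -1.8]
width: 39.8
```

```bash
python3 -m handwheel '[{"gripper":0,"offset":[0,0,-1],"angular":[0,0,0]},{"gripper":0,"offset":[0,0,0],"angular":[0,0,0]}]'
```

```text
time_s: 8.5
eef_pos: [503.0, 271.3, 27.5]
eef_rot: [-3.141, 0.001, -0.293]
wrist_force: [-0.4, 0.5, -2.0]
width: 39.8
```

```bash
python3 -m handwheel '[{"gripper":0,"offset":[-1,0,-2],"angular":[0,0,0]},{"gripper":0,"offset":[0,0,0],"angular":[0,0,0]}]'
```

```text
time_s: 8.7
eef_pos: [503.4, 271.5, 27.6]
eef_rot: [-3.138, -0.001, -0.294]
wrist_force: [-0.7, 0.9, -2.3]
width: 39.8
```

It's resting on the bars: z stays at 27.5 and won't go lower. Releasing.

```bash
python3 -m handwheel '[{"gripper":50,"offset":[0,0,0],"angular":[0,0,0]},{"gripper":60,"offset":[0,0,0],"angular":[0,0,0]},{"gripper":75,"offset":[0,0,0],"angular":[0,0,0]},{"gripper":75,"offset":[0,0,0],"angular":[0,0,0]},{"gripper":75,"offset":[0,0,0],"angular":[0,0,0]},{"gripper":75,"offset":[0,0,0],"angular":[0,0,0]}]'
```

```text
time_s: 9.3
eef_pos: [504.2, 272.0, 27.6]
eef_rot: [-3.137, -0.002, -0.294]
wrist_force: [-0.4, -0.1, -0.1]
width: 65.4
```

```bash
python3 -m handwheel '[{"gripper":75,"offset":[-1,0,15],"angular":[0,0,0]},{"gripper":75,"offset":[0,0,30],"angular":[0,0,0]},{"gripper":75,"offset":[0,0,40],"angular":[0,0,0]},{"gripper":75,"offset":[2,-20,20],"angular":[0,0,3]},{"gripper":75,"offset":[7,-40,10],"angular":[0,0,3]},{"gripper":75,"offset":[7,-40,0],"angular":[0,0,3]},{"gripper":75,"offset":[10,-40,0],"angular":[0,0,4]},{"gripper":75,"offset":[10,-40,0],"angular":[0,0,4]},{"gripper":75,"offset":[10,-40,0],"angular":[0,0,4]},{"gripper":75,"offset":[10,-40,0],"angular":[0,0,3]},{"gripper":75,"offset":[10,-30,0],"angular":[0,0,0]},{"gripper":75,"offset":[0,0,0],"angular":[0,0,0]}]'
python3 - <<'E'
from h import *
snap('top','t3');snap('scene','s3'); s=ctrl.sense(); print(s['eef_pos'],s['eef_rot'],s['wrist_force'])
a=cv2.imread('pics/s3.png');cv2.imwrite('pics/s3c.png',cv2.resize(a[110:210,295:415],None,fx=5,fy=5,interpolation=cv2.INTER_CUBIC))
a=cv2.imread('pics/t3.png');cv2.imwrite('pics/t3c.png',cv2.resize(a[90:210,145:295],None,fx=5,fy=5,interpolation=cv2.INTER_CUBIC))
E
```

```text
time_s: 10.5
eef_pos: [570.0, -28.8, 160.1]
eef_rot: [-3.136, -0.013, 0.146]
wrist_force: [-0.5, 0.1, 1.2]
width: 66.0
[569.28804103 -24.00861284 159.44833513] [-3.13336713 -0.01232335  0.15068344] [-1.64595614  0.22726446 -0.72150378]
```

View pics/s3c.png

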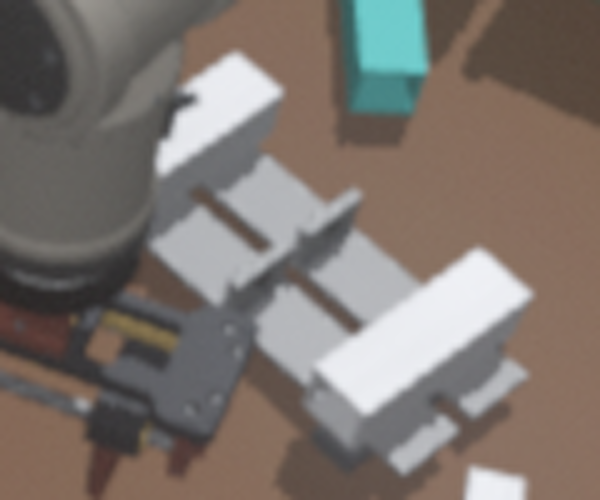

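View pics/t3c.png

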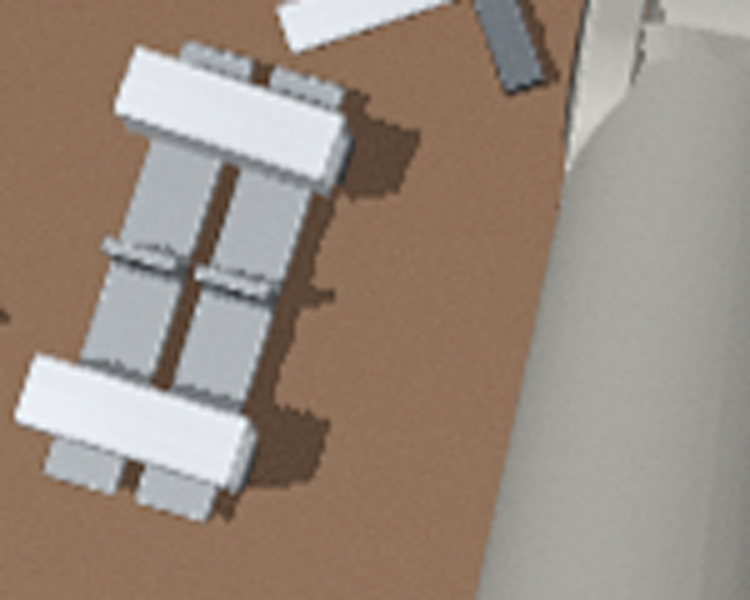

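```bash
python3 - <<'E'
from fit import *
t=dict(np.load('pics/t3.npz'));q=np.array([145,90])
D=q+np.array([(38,353),(254,426),(234,490),(16,417)])/5.-.4
od=((1,-1),(-1,-1),(-1,1),(1,1)); od2=((1,1),(-1,1),(-1,-1),(1,-1))
for o in(od,od2): 
  p,e=fit([(t,D)],130,40,61,[502,272,1.28],o); d=p[:2]-[595.8,243.8]; c,s=np.cos(.293),np.sin(.293); print(p,e,c*d[0]-s*d[1],s*d[0]+c*d[1],p[2]-1.278)
E
python3 - <<'E'
from h import *
snap('wrist','w3')
E
```

```text
[503.17881265 269.98678256   1.24544572] 0.9452330326564038 -96.23724544742275 -1.680629472844977 -0.03255427791369048
[503.31536982 269.96150517   1.24461201] 13.188419643244373 -96.09920735793108 -1.6653883677446295 -0.033387989558526066
```

View pics/w3.png

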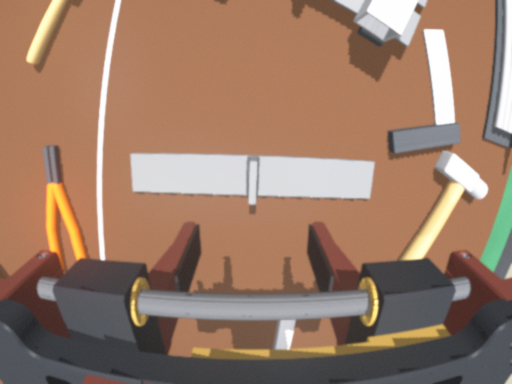

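Spare placed at layer x=-96, y=-2 mm, under 2° off square. The wrist view shows the bracket's lug at (253,180), centred between the fingers. Lowering onto the lug.

```bash
python3 -m handwheel '[{"gripper":75,"offset":[0,0,-20],"angular":[-0.5,0.7,-2.3]},{"gripper":75,"offset":[0,0,-30],"angular":[0,0,0]},{"gripper":75,"offset":[0,0,-25],"angular":[0,0,0]},{"gripper":75,"offset":[0,0,-20],"angular":[0,0,0]},{"gripper":75,"offset":[0,0,-5],"angular":[0,0,0]},{"gripper":75,"offset":[0,0,0],"angular":[0,0,0]}]'
```

```text
time_s: 11.25
eef_pos: [568.5, -8.2, 57.9]
eef_rot: [-3.134, 0.0, 0.129]
wrist_force: [0.3, -0.1, -0.5]
width: 65.8
```

```bash
python3 -m handwheel '[{"gripper":75,"offset":[1,-14,-8],"angular":[-0.4,0,-1]},{"gripper":75,"offset":[0,0,-5],"angular":[0,0,0]},{"gripper":75,"offset":[0,0,0],"angular":[0,0,0]}]'
python3 - <<'E'
from h import *
snap('wrist','w4');s=ctrl.sense(); print(s['eef_pos'],s['eef_rot'])
E
```

```text
time_s: 11.55
eef_pos: [571.1, -21.7, 46.3]
eef_rot: [-3.141, -0.003, 0.112]
wrist_force: [-0.3, 0.7, 0.1]
width: 65.6
[571.19571726 -22.17412954  46.58402765] [-3.14121126e+00 -2.94411252e-03  1.11667584e-01]
```

View pics/w4.png

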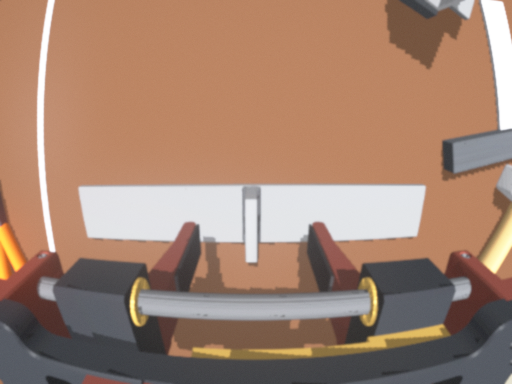

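The bar lies square to the fingers, with the lug at column 251 between fingers at 190 and 318. Descending and gripping.

```bash
python3 -m handwheel '[{"gripper":75,"offset":[-2,0,-12],"angular":[0,0.1,0]},{"gripper":75,"offset":[0,0,-12],"angular":[0,0,0]},{"gripper":75,"offset":[0,0,-6],"angular":[0,0,0]},{"gripper":75,"offset":[0,0,0],"angular":[0,0,0]},{"gripper":75,"offset":[0,0,0],"angular":[0,0,0]}]'
```

```text
time_s: 12.1
eef_pos: [569.1, -22.3, 14.2]
eef_rot: [-3.141, -0.002, 0.111]
wrist_force: [-0.6, -1.4, -0.3]
width: 65.8
```

```bash
python3 -m handwheel '[{"gripper":75,"offset":[0,0,-3],"angular":[0,0,0]},{"gripper":40,"offset":[0,0,0],"angular":[0,0,0]},{"gripper":25,"offset":[0,0,0],"angular":[0,0,0]},{"gripper":20,"offset":[0,0,0],"angular":[0,0,0]},{"gripper":14,"offset":[0,0,0],"angular":[0,0,0]},{"gripper":8,"offset":[0,0,0],"angular":[0,0,0]},{"gripper":0,"offset":[0,0,0],"angular":[0,0,0]},{"gripper":0,"offset":[0,0,0],"angular":[0,0,0]},{"gripper":0,"offset":[0,0,0],"angular":[0,0,0]},{"gripper":0,"offset":[0,0,0],"angular":[0,0,0]}]'
```

```text
time_s: 13.1
eef_pos: [569.7, -22.3, 11.9]
eef_rot: [-3.141, -0.003, 0.112]
wrist_force: [0.9, 0.4, 0.4]
width: 7.9
```

```bash
python3 -m handwheel '[{"gripper":0,"offset":[0,0,8],"angular":[0,0,0]},{"gripper":0,"offset":[0,0,20],"angular":[0,0,0]},{"gripper":0,"offset":[0,0,30],"angular":[0,0,0]},{"gripper":0,"offset":[0,0,35],"angular":[0,0,0]},{"gripper":0,"offset":[0,0,30],"angular":[0,0,0]},{"gripper":0,"offset":[0,0,10],"angular":[0,0,0]},{"gripper":0,"offset":[0,0,0],"angular":[0,0,0]}]'
python3 - <<'E'
from h import *
snap('wrist','w5');snap('scene','s5');s=ctrl.sense(); print(s['eef_pos'],s['eef_rot'],s['wrist_force'],s['torque'])
E
```

```text
time_s: 13.8
eef_pos: [560.7, -21.8, 144.5]
eef_rot: [-3.14, 0.014, 0.111]
wrist_force: [0.3, -0.7, -6.9]
width: 7.6
[559.79593311 -21.83179349 142.82444002] [-3.13997544  0.016534    0.11108306] [-0.69152034 -0.66299014 -7.43284456] [-0.02504679  0.02540801 -0.03786861]
```

View pics/w5.png

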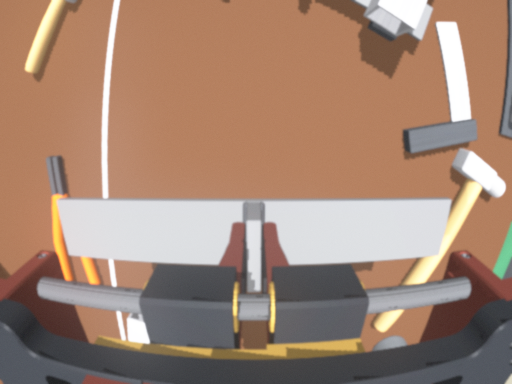

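View pics/s5.png

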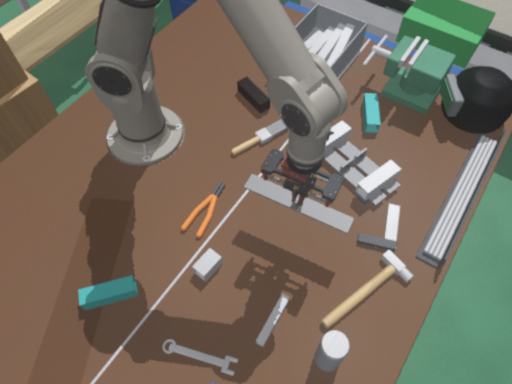

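The bracket is held level by the lug (weight reads 7 N). Carrying it over the layer.

```bash
python3 -m handwheel '[{"gripper":0,"offset":[4,10,10],"angular":[0,-0.5,-1]},{"gripper":0,"offset":[4,30,8],"angular":[0,-0.4,-3]},{"gripper":0,"offset":[4,35,4],"angular":[0,0,-3]},{"gripper":0,"offset":[4,35,0],"angular":[0,0,-3]},{"gripper":0,"offset":[4,35,0],"angular":[0,0,-3]},{"gripper":0,"offset":[4,35,0],"angular":[0,0,-3]},{"gripper":0,"offset":[4,35,0],"angular":[0,0,-3]},{"gripper":0,"offset":[4,30,0],"angular":[0,0,-3]},{"gripper":0,"offset":[2,15,0],"angular":[0,0,-1]},{"gripper":0,"offset":[0,0,0],"angular":[0,0,0]},{"gripper":0,"offset":[0,0,0],"angular":[0,0,0]}]'
```

```text
time_s: 15.0
eef_pos: [578.6, 244.0, 140.7]
eef_rot: [3.121, 0.033, -0.311]
wrist_force: [-0.7, -0.9, -7.3]
width: 7.8
```

```bash
python3 -m handwheel '[{"gripper":0,"offset":[10,0,0],"angular":[0.3,-1.1,0.5]},{"gripper":0,"offset":[7,0,0],"angular":[0.3,-1.1,0.5]},{"gripper":0,"offset":[0,0,0],"angular":[0,0,0]},{"gripper":0,"offset":[0,0,0],"angular":[0,0,0]}]'
```

```text
time_s: 15.4
eef_pos: [596.6, 237.8, 138.9]
eef_rot: [3.14, -0.002, -0.297]
wrist_force: [0.5, -0.1, -8.4]
width: 7.8
```

```bash
python3 -m handwheel '[{"gripper":0,"offset":[0,6,-5],"angular":[0,0,0.2]},{"gripper":0,"offset":[0,0,-15],"angular":[0,0,0]},{"gripper":0,"offset":[0,0,-15],"angular":[0,0,0]},{"gripper":0,"offset":[0,0,-8],"angular":[0,0,0]},{"gripper":0,"offset":[0,0,0],"angular":[0,0,0]},{"gripper":0,"offset":[0,0,0],"angular":[0,0,0]}]'
python3 - <<'E'
from h import *
snap('scene','s6');s=ctrl.sense(); print(s['eef_pos'],s['eef_rot'],s['wrist_force'])
a=cv2.imread('pics/s6.png');cv2.imwrite('pics/s6c.png',cv2.resize(a[90:210,275:425],None,fx=5,fy=5,interpolation=cv2.INTER_CUBIC))
E
```

```text
time_s: 16.0
eef_pos: [595.6, 243.5, 91.1]
eef_rot: [3.138, -0.0, -0.294]
wrist_force: [0.3, -0.4, -6.1]
width: 8.1
[595.45806878 243.52395236  91.10586229] [ 3.13832384e+00  1.09819194e-04 -2.93544637e-01] [-0.21221419  0.5509012  -7.35212436]
```

View pics/s6c.png

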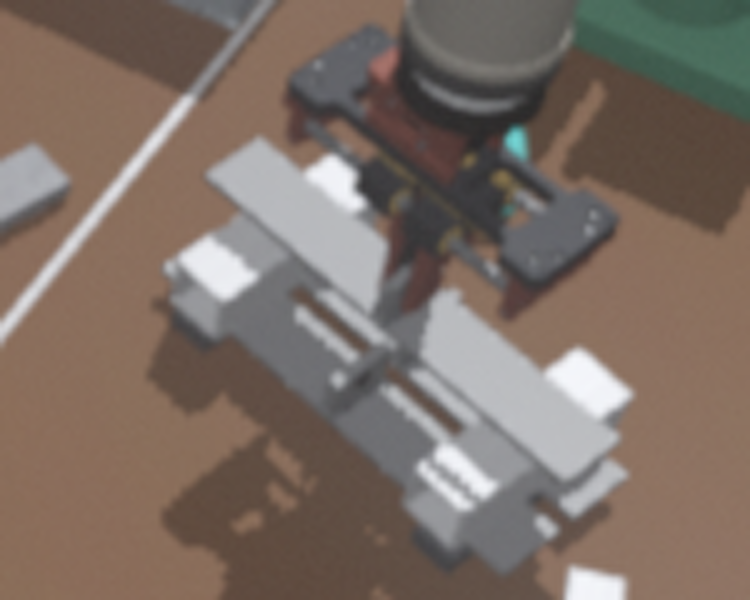

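The bracket is about 18 mm above both spacers, roughly centred and in line with the bars, lug up. Final lowering.

```bash
python3 -m handwheel '[{"gripper":0,"offset":[0,0,-5],"angular":[0.2,0,0]},{"gripper":0,"offset":[0,0,-4],"angular":[0,0,0]},{"gripper":0,"offset":[0,0,-3],"angular":[0,0,0]},{"gripper":0,"offset":[0,0,0],"angular":[0,0,0]},{"gripper":0,"offset":[0,0,-1],"angular":[0,0,0]},{"gripper":0,"offset":[0,0,0],"angular":[0,0,0]}]'
```

```text
time_s: 16.65
eef_pos: [596.6, 243.8, 78.4]
eef_rot: [-3.139, -0.001, -0.294]
wrist_force: [-0.6, -0.5, -7.4]
width: 7.6
```

```bash
python3 -m handwheel '[{"gripper":0,"offset":[0,0,-2],"angular":[-0.1,0,0]},{"gripper":0,"offset":[0,0,-1.5],"angular":[0,0,0]},{"gripper":0,"offset":[0,0,-1],"angular":[0,0,0]},{"gripper":0,"offset":[0,0,0],"angular":[0,0,0]}]'
```

```text
time_s: 17.05
eef_pos: [596.8, 244.0, 73.9]
eef_rot: [-3.141, -0.002, -0.293]
wrist_force: [0.1, 0.6, -7.1]
width: 8.1
```

```bash
python3 -m handwheel '[{"gripper":0,"offset":[0,0,-1],"angular":[0,0,0]},{"gripper":0,"offset":[0,0,-1],"angular":[0,0,0]},{"gripper":0,"offset":[0,0,0],"angular":[0,0,0]}]'
```

```text
time_s: 17.35
eef_pos: [597.1, 244.1, 73.2]
eef_rot: [-3.14, -0.002, -0.294]
wrist_force: [-0.9, -0.1, -7.2]
width: 7.9
```

```bash
python3 -m handwheel '[{"gripper":0,"offset":[-1,0,-1.5],"angular":[0,0,0]},{"gripper":0,"offset":[0,0,-1],"angular":[0,0,0]},{"gripper":0,"offset":[0,0,0],"angular":[0,0,0]}]'
```

```text
time_s: 17.65
eef_pos: [597.1, 244.1, 73.1]
eef_rot: [-3.138, -0.003, -0.294]
wrist_force: [-0.5, 0.1, -5.8]
width: 8.1
```

```bash
python3 -m handwheel '[{"gripper":0,"offset":[0,0,-3],"angular":[0,0,0]},{"gripper":0,"offset":[0,0,0],"angular":[0,0,0]}]'
```

```text
time_s: 17.85
eef_pos: [597.5, 244.3, 73.4]
eef_rot: [-3.136, -0.002, -0.294]
wrist_force: [1.5, 0.2, -8.1]
width: 8.0
```

Height is at the expected contact height (61 + 11.9 = 72.9) and it won't go lower. Releasing with a slight downward bias.

```bash
python3 -m handwheel '[{"gripper":0,"offset":[-1,0,-2],"angular":[-0.2,0,0]},{"gripper":20,"offset":[0,0,0],"angular":[0,0,0]},{"gripper":30,"offset":[0,0,0],"angular":[0,0,0]},{"gripper":50,"offset":[0,0,0],"angular":[0,0,0]},{"gripper":50,"offset":[0,0,0],"angular":[0,0,0]},{"gripper":50,"offset":[0,0,0],"angular":[0,0,0]}]'
```

```text
time_s: 18.45
eef_pos: [600.7, 245.4, 73.9]
eef_rot: [-3.134, -0.011, -0.295]
wrist_force: [0.1, 0.4, -0.1]
width: 42.1
```

```bash
python3 -m handwheel '[{"gripper":50,"offset":[-3,-1,10],"angular":[0,0.5,0]},{"gripper":50,"offset":[0,0,20],"angular":[0,0,0]},{"gripper":50,"offset":[0,0,30],"angular":[0,0,0]},{"gripper":50,"offset":[0,0,40],"angular":[0,0,0]},{"gripper":50,"offset":[0,-30,20],"angular":[0,0,3]},{"gripper":50,"offset":[0,-40,10],"angular":[0,0,3]},{"gripper":50,"offset":[0,-45,0],"angular":[0,0,3]},{"gripper":50,"offset":[0,-45,0],"angular":[0,0,3]},{"gripper":50,"offset":[0,-45,0],"angular":[0,0,3]},{"gripper":50,"offset":[0,-45,0],"angular":[0,0,3]},{"gripper":50,"offset":[0,-30,0],"angular":[0,0,0]},{"gripper":50,"offset":[0,0,0],"angular":[0,0,0]}]'
python3 -m handwheel '[{"gripper":50,"offset":[0,-40,0],"angular":[0,0,0]},{"gripper":50,"offset":[0,-30,0],"angular":[0,0,0]},{"gripper":50,"offset":[0,0,0],"angular":[0,0,0]}]'
python3 - <<'E'
from h import *
snap('top','t7');snap('scene','s7'); s=ctrl.sense(); print(s['eef_pos'],s['eef_rot'],s['wrist_force'])
a=cv2.imread('pics/s7.png');cv2.imwrite('pics/s7c.png',cv2.resize(a[100:210,290:420],None,fx=5,fy=5,interpolation=cv2.INTER_CUBIC))
a=cv2.imread('pics/t7.png');cv2.imwrite('pics/t7c.png',cv2.resize(a[90:210,125:245],None,fx=5,fy=5,interpolation=cv2.INTER_CUBIC))
E
```

```text
time_s: 19.65
eef_pos: [593.8, -46.2, 217.4]
eef_rot: [-3.138, -0.006, 0.036]
wrist_force: [-0.5, -0.8, -0.7]
width: 43.6
time_s: 19.95
eef_pos: [593.7, -116.9, 219.3]
eef_rot: [-3.136, -0.007, 0.037]
wrist_force: [0.4, 0.2, -1.0]
width: 44.0
[ 594.33272765 -112.68198837  218.85976581] [-3.13380645 -0.00723594  0.04103312] [ 0.12367211 -0.52528061  0.13381775]
```

View pics/s7c.png

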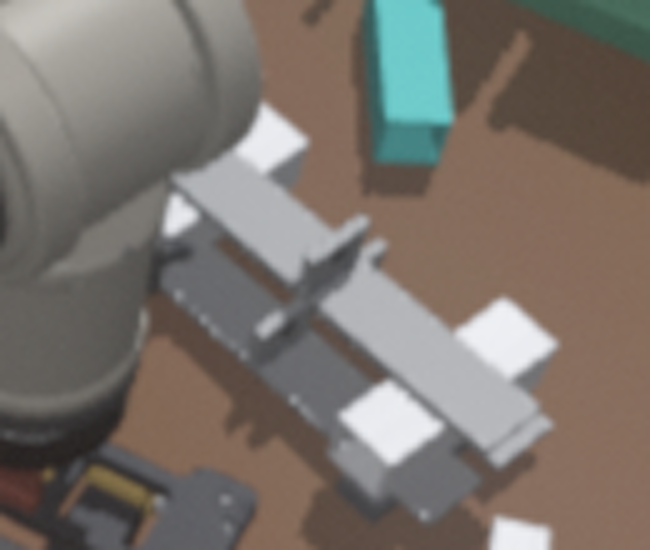

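View pics/t7c.png

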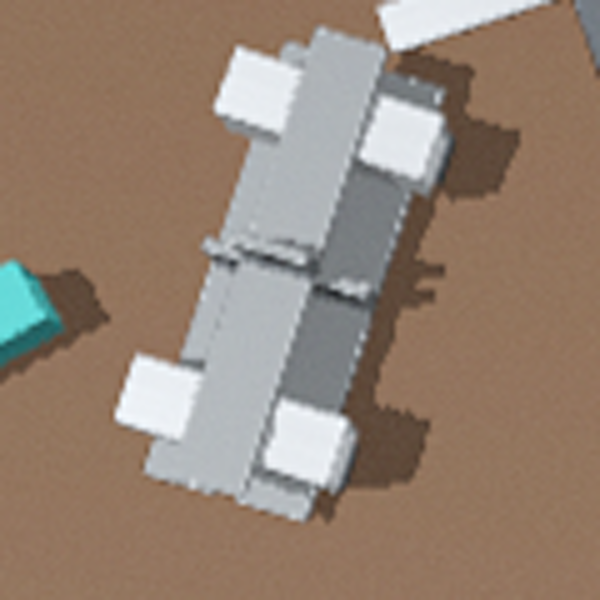

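```bash
python3 - <<'E'
from fit import *
t=dict(np.load('pics/t7.npz'));q=np.array([125,90])
w=pix2world(t,q+np.array([(317,27),(387,48),(240,495),(180,440),(0,0)])/5.-.4,67);print(w.round(1))
m=(w[0]+w[1])/2; d=(w[1]-w[2]);d/=np.linalg.norm(d); c=m-140*d
def loc(p):
  e=np.array(p)[:2]-[595.8,243.8];a,s=np.cos(.293),np.sin(.293);return a*e[0]-s*e[1],s*e[0]+a*e[1]
print('bracket',c,np.arctan2(d[1],d[0]),loc(c))
od=((1,-1),(-1,-1),(-1,1),(1,1))
for n,C,g in(('spare',[(138,353),(354,426),(334,490),(116,417)],[503,270,1.25]),('first',[(238,47),(447,120),(425,185),(215,111)],[688,217,1.24])):
  p,e=fit([(t,q+np.array(C)/5.-.4)],130,40,61,g,od);print(n,p,e,loc(p))
# overlay predicted wireframes on both cams
for f,(o,sz,k) in {'t7':((125,90),120,5),'s7':((290,100),130,5)}.items():
  d=dict(np.load(f'pics/{f}.npz'));im=cv2.imread(f'pics/{f}.png');x,y=o;im=cv2.resize(im[y:y+sz,x:x+sz],None,fx=k,fy=k,interpolation=cv2.INTER_CUBIC)
  for L,W,z,p,col in((280,45,67,(c[0],c[1],-.293),(0,0,255)),(280,45,61,(c[0],c[1],-.293),(0,255,255))):
    pts=np.array([(1,1),(1,-1),(-1,-1),(-1,1)])*[L/2,W/2];a,s=np.cos(p[2]),np.sin(p[2])
    P=np.c_[p[0]+pts[:,0]*a-pts[:,1]*s,p[1]+pts[:,0]*s+pts[:,1]*a,np.full(4,z)]
    cv2.polylines(im,[((proj(d,P)-o+.4)*k).astype(int)],True,col,1)
  cv2.imwrite(f'pics/{f}o.png',im)
E
```

```text
[[738.1 224.8  67. ]
 [725.3 183.2  67. ]
 [459.4 265.3  67. ]
 [491.5 300.5  67. ]
 [754.8 412.5  67. ]]
bracket [597.91845695 245.26331879  67.        ] -0.29933240967612135 (np.float64(1.6055279115158585), np.float64(2.0128193805845203))
spare [503.17881273 269.98678267   1.2454456 ] 0.9452347842748168 (np.float64(-96.2372454081186), np.float64(-1.680629346075122))
first [686.04563103 216.68114418   1.22831035] 0.4848919753150369 (np.float64(94.23213796615465), np.float64(0.1021579467399576))
```

```bash
python3 -c "
import cv2,numpy as np
a=cv2.imread('pics/t7o.png');b=cv2.imread('pics/s7o.png');b=cv2.resize(b,(600,600));cv2.imwrite('pics/o.png',cv2.resize(np.hstack([cv2.resize(a,(600,600)),b]),(800,400)))"
```

```text
(no output)
```

View pics/o.png

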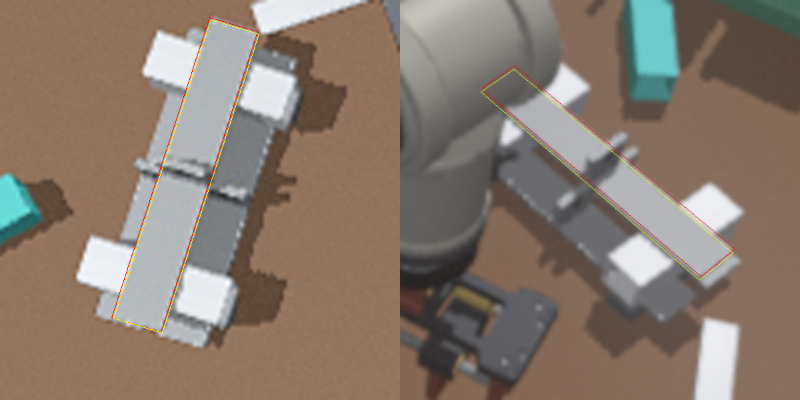

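The outline in both views matches the bracket resting at spacer height. It is centred within about 2 mm and 0.4°; the spacers are at x = -96 and +94. Handing in.

```bash
python3 - <<'E'
from h import *
s=ctrl.sense(); print(s['time_s'],abs(s['qd']).max(),s['wrist_force']); print(ctrl.hand_in())
E
```

```text
20.05 0.02796779065859209 [ 0.12367211 -0.52528061  0.13381775]
the job is handed in; nothing more can be done
None
```

I laid the 40 x 40 x 130 mm bare tube across the near end of the layer. I then set the bracket, lug up, on both spacers and handed the job in at about 20 s; no verdict is reported.

My last camera checks, in the layer's frame:

| Part | x (mm) | y (mm) | Angle |
|---|---|---|---|
| Spare spacer | -96 | -2 | about 2° off square |
| Bracket | +1.6 | +2.0 | 0.4° off line |
| First spacer | +94 | 0 | about 3° off square |

- **Bracket height:** an outline drawn at resting height on the spacers fits the bracket in both the top and scene views, so it looks level and clear of the lugs below.
- **First spacer:** it reads about 2 mm and 0.5–1° from its first measurement, which is roughly my measuring error. It was already about 2° off square at the start.
- **Spare spacer at x = -96, not -100:** I aimed for -98, between the nominal -100 and the first spacer's measured +96.
- **Contact at set-down:** the force readings were unclear when setting either part down. I judged contact by the height, which stopped where expected and would not go lower. Any fall on release was about 1 mm at most.

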